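# Fit the coarse grinding disc on the splined spindle of the flat grinder

## Task

Fit the orange-faced grinding disc on the flat grinder: set its socket on the splined spindle, turn it by feel until the teeth line up, and let it slide fully home, flat on the spindle's shoulder, without forcing it. Then swing the work-rest arm, the one with the red peg, all the way in over the disc and let go. Leave the green disc where it lies and do not knock over the amber vase.

Things in the scene. Friction and masses are not known exactly. Their poses are not given: they have to be found in the camera images.
- orange_disc: Grinding disc to fit, orange face, about 0.7 kg: 120 mm diameter, 14 mm thick, with a central steel hexagonal boss 45 mm tall above the face (59 mm in all), 46 mm across flats: grip it there. Origin at the centre of the underside, z up. The flats' outward normals point at 0, 60, 120... degrees from x. Below is the socket (see point disc_socket).
- green_disc: A second disc of the same shape with a green face. It lies beside the other; the two may have changed places. To be left where it lies.
- grinder: Blue flat grinder fixed to the table: housing 220 x 255 mm, 45 mm high; a grey splash rim of 96 mm radius round the spindle ends 63 mm above the table. Origin at table height on the spindle's axis, z up. The post of the arm stands at (0, -125 mm).
- spindle_seat (a point): Centre of the spindle's flat shoulder (56 mm diameter), 75 mm above the table, on the vertical spindle axis. The disc's underside rests here when home. A splined stub stands on it: six brass teeth 6 mm wide, out to 16 mm from the axis, up to 28 mm above the shoulder; then a smooth pilot of 21 mm diameter up to 34 mm, then a cone up to 42 mm.
- rest_arm (a joint): Angle of the steel work-rest arm about its upright post: at 0 it points along the grinder's -x; it grows clockwise from above to the stop at 1.57 rad, where it points at the spindle (grinder's +y), over the disc. 20 mm wide, reaches 89 mm from the post axis, underside 96 mm above the table (7 mm above the face of a disc that is home). Stays where left; friction 0.12 N m.
- rest_peg (a point): Top centre of the upright red peg on the arm, by which it is swung: round, 16 mm diameter, 50 mm tall, 70 mm from the post axis, top 158 mm above the table.
- rest_pivot (a point): Point on the vertical hinge axis of the arm, on top of the post, 100 mm above the table.
- amber_vase: Amber glass vase standing near the discs, 145 mm tall, 80 mm at its widest. Origin at the centre of its foot. Bystander.
- disc_socket (a point): Mouth of the orange disc's socket, on the axis in the underside (the body's origin). Blind socket 53 mm deep, 35 mm wide, six internal teeth, one behind the middle of each flat: 4.4 mm wide, reaching inward to 12.5 mm from the axis, 28 mm long from the underside up.
- spline_end (a point): On the spindle axis at the upper ends of the brass teeth, 28 mm above the shoulder. The teeth repeat every 60 degrees; their angle differs each time and is not reported: see or feel it. A socket out of line rests on the tooth ends; it drops where its teeth stand midway between the spindle's, within about 6 degrees. A brake holds the spindle; it slips at 0.3 N m.
Things that resemble listed ones, but are neither listed nor needed, are in the scene too. What is shaped like the orange_disc but pink or purple is not meant.

How it is judged:
By the outcome, as a careful person would: the job done as asked, in the order asked, and still so for the second after the job is handed in, with the robot touching nothing.
It also fails if it takes over 64 s, if anything falls off the work surface, if the arm or the gripper's body presses on something with over 40 N, if the wrist force passes 120 N, or if a joint passes its speed limit or range.

## Robot

A 6-joint arm with a two-finger parallel gripper is mounted at the origin on the work surface. World frame = base frame: x ahead of the robot, y to its left, z up, the work surface at z = 0. Lengths are in m, angles in rad, forces in N, time in s.
With the tool pointing down it reaches from about 0.225 to 0.875 m from the base axis. Payload 3.4 kg.
Tool frame: the origin (TCP) lies between the finger pads; the fingertips stand 11 mm ahead of it and the grasp point (between the pads) lies 8 mm behind it; z points along the fingers, y is the direction in which the jaws open and shut (so a half turn about z gives the same grasp; the last joint's range is limited). The gripper opens to 85 mm and grips with 20 to 120 N. Pads are 22 mm wide; open, the fingers measure 114 mm over their backs; the gripper's body (76 mm by 85 mm) begins 54 mm behind the grasp point. The pads swing forward as they close: fully open they stand 13 mm farther back than shut.
Start: joints at [1.132, 0.276, 1.505, -0, 1.361, -0.121], TCP at [0.18, 0.546, 0.242] pointing down, gripper open.
Joint ranges: [-2.89, 2.89], [-0.75, 2.08], [0.22, 2.7], [-1.18, 4.32], [0.11, 2.71], [-2.7, 2.7]. Speed limits (rad/s): [2.57, 2.57, 3.14, 3.14, 3.14, 3.14].

## Interface

Orientations are given as a unit quaternion [w, x, y, z].
In Python, from rig import manip gives the robot as it stands. The module is installed in compiled form; this text tells all that it offers.
- The arm moves only by the tool move_arm, never from a script. Its argument "series" is a list that holds one entry, the list of rows, each a list of 7 numbers: the shift along the world's x, y, z in m, then the turn, a rotation vector about the world's x, y, z in rad, then the finger opening in m, from 0 to 0.0854. A call has 1 to 20 rows; each row shifts and turns the commanded pose from where the row before left it; what a row does not reach is not made up. A row lasts 1/12 s, in which the tool goes at most 41.7 mm and 7.16 degrees, less where a joint would pass 70% of its speed; a pose out of reach is approached as far as the arm can. A call with a gripper value outside its range is refused whole. The fingers move at their own pace and stop on an object; "newtons" is the grip in N (left out, the last holds). Time passes only in rows, so rows that do not move let the fingers close. It gives the time, the measured TCP pose, the force and the opening at its end, in the units of the state.
- manip.get_state(): the state, without advancing time (a new reading comes with each control period).
- manip.get_image(name): name is "scene" or "top"; returns a dict with "color" (420x560x3 uint8, red, green, blue), "fx", "fy", "cx", "cy" (pixels), "R" (3x3) and "t" (3): a world point X has camera coordinates R X + t. Camera axes: x right, y down, z forward; pixel columns grow to the right and rows downward; lengths in m; the calibration is good to about 2 mm. A picture is of the moment at which its call begins. There is no depth.
- manip.sign_off(): hands the job in, once; it reports no verdict.
The state is a dict: "clock": time; "qpos": joint angles; "qd": joint speeds; "effort": joint torques, N m; "position": TCP position; "ee_rot": TCP orientation; "contact_force": force on the tool from outside, world axes, zero at the start; "moment": the same for the moment, N m; "width": finger opening in m.
Only numpy, scipy, OpenCV 4.12 (cv2) and the standard library are available. Lean on these libraries where they do the work, as an engineer would, in place of code of your own. Each camera call takes 0.05 s, during which the arm holds its last target.

## Working session

There is one attempt and no reset: what is moved stays moved. The work goes in short steps, Python scripts to look and compute and a tool call to move; the robot and the scene stay as the last step left them, time stands still between calls to the robot, and variables do not carry over. Pictures are saved under pics/ and viewed, and the job is handed in when it is done.

Besides the shell and the picture viewer there is one more tool, called after "Call:" as a command line: name --argument value ..., lists and objects as JSON in quotes. move_arm: Moves the arm, as the interface text tells. Its arguments: {"type":"object","properties":{"series":{"type":"array"},"newtons":{"type":"number"}},"required":["series"]}

```bash
mkdir -p pics
cat > h.py <<'E'
import numpy as np, cv2, pickle
from rig import manip
def snap(n):
    d=manip.get_image(n); return d
def save(n,fn,crop=None,s=1):
    d=snap(n); im=d['color'][:,:,::-1].copy()
    pickle.dump(d,open('pics/'+fn+'.pkl','wb'))
    if crop: x0,y0,x1,y1=crop; im=im[y0:y1,x0:x1]
    im=cv2.resize(im,None,fx=s,fy=s,interpolation=cv2.INTER_CUBIC); cv2.imwrite('pics/'+fn+'.png',im); return d
def atz(d,u,v,z):
    R=np.array(d['R']);t=np.array(d['t']); r=R.T@np.array([(u-d['cx'])/d['fx'],(v-d['cy'])/d['fy'],1]); c=-R.T@t
    return c+r*(z-c[2])/r[2]
def proj(d,X):
    c=np.array(d['R'])@np.array(X)+np.array(d['t']); return d['cx']+d['fx']*c[0]/c[2], d['cy']+d['fy']*c[1]/c[2]
E
python3 - <<'E'
from h import *
for n in('scene','top'):
    d=save(n,n+'0',s=1.4); print(n,d['fx'],d['cx'],d['cy'],-np.array(d['R']).T@d['t'],np.round(d['R'],3).tolist())
print(manip.get_state())
E
```

```text
scene 417.2287926239845 277.22045985115204 213.75194868249002 [1.25825796 0.28498304 0.99451989] [[-0.311, 0.95, 0.011], [0.686, 0.232, -0.689], [-0.658, -0.207, -0.724]]
top 453.97757839597966 275.53517797993226 201.357436214436 [0.42955333 0.06802262 1.21832258] [[-0.023, -0.999, 0.023], [-0.997, 0.021, -0.072], [0.071, -0.025, -0.997]]
{'clock': 0.1, 'qpos': array([ 1.13200116e+00,  2.76523224e-01,  1.50604843e+00, -3.09846564e-05,
        1.36068207e+00, -1.21015887e-01]), 'qd': array([ 3.27613159e-04, -9.65962172e-05, -7.03556404e-04,  8.88407303e-04,
        5.47790659e-04, -9.75067249e-04]), 'effort': array([ 2.07636789e-03, -4.17703021e+01, -2.46403688e+01, -3.80851579e-04,
        5.78342020e-03,  9.51878576e-06]), 'position': array([0.17948656, 0.54577509, 0.24151436]), 'ee_rot': array([-2.14887130e-04,  1.58218672e-01,  9.87403748e-01, -8.02392959e-04]), 'contact_force': array([-0.3516093 , -0.18132063,  0.24006096]), 'moment': array([0.00164005, 0.0096823 , 0.02122248]), 'width': 0.08521861384523191}
```

View pics/scene0.png

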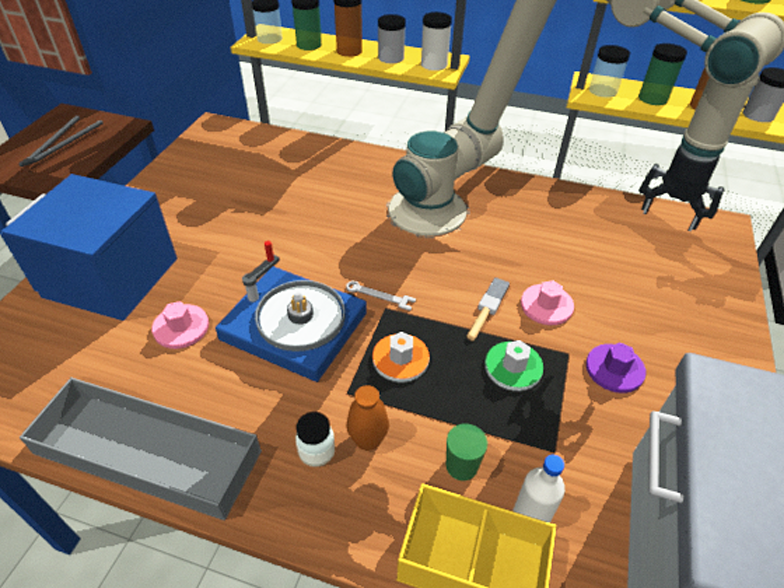

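View pics/top0.png

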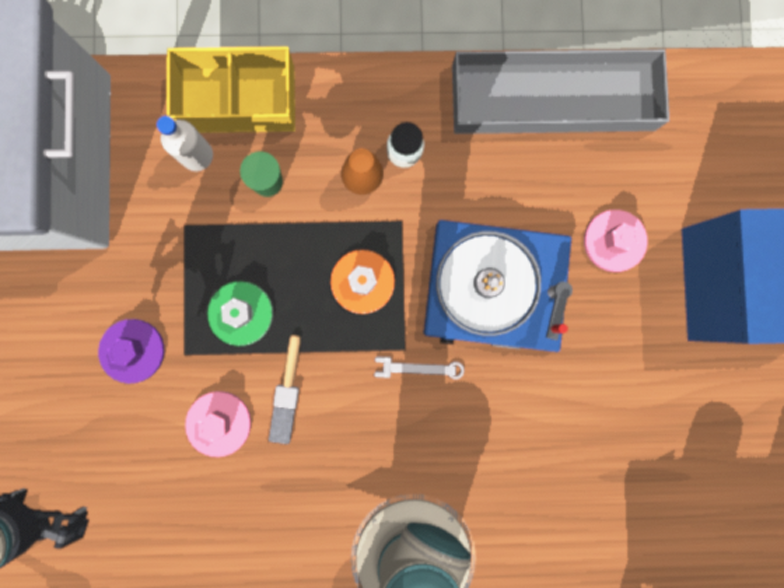

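The scene shows six disc shapes. In the top view (1.4x pixels) they are orange (362,281), green (240,313), purple (131,350), and pink (218,424) and (616,240). Only the one at (362,281) has an orange face. The spindle is at (490,283) and the red peg at (560,328). I'll confirm with enlarged crops.

Run:
```python
from h import *
import pickle
d=pickle.load(open('pics/top0.pkl','rb'));im=d['color'][:,:,::-1]
a=cv2.resize(im[165:235,225:295],None,fx=8,fy=8,interpolation=cv2.INTER_CUBIC);cv2.imwrite('pics/c_or.png',a)
b=cv2.resize(im[150:256,300:420],None,fx=6.5,fy=5.6,interpolation=cv2.INTER_CUBIC)
b=cv2.resize(im[150:250,300:420],None,fx=6,fy=6,interpolation=cv2.INTER_CUBIC);cv2.imwrite('pics/c_gr.png',b)
d=pickle.load(open('pics/scene0.pkl','rb'));im=d['color'][:,:,::-1]
b=cv2.resize(im[165:275,150:270],None,fx=5,fy=5,interpolation=cv2.INTER_CUBIC);cv2.imwrite('pics/s_gr.png',b)
b=cv2.resize(im[220:290,255:325],None,fx=8,fy=8,interpolation=cv2.INTER_CUBIC);cv2.imwrite('pics/s_or.png',b)
```

```text
(no output)
```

View pics/c_or.png

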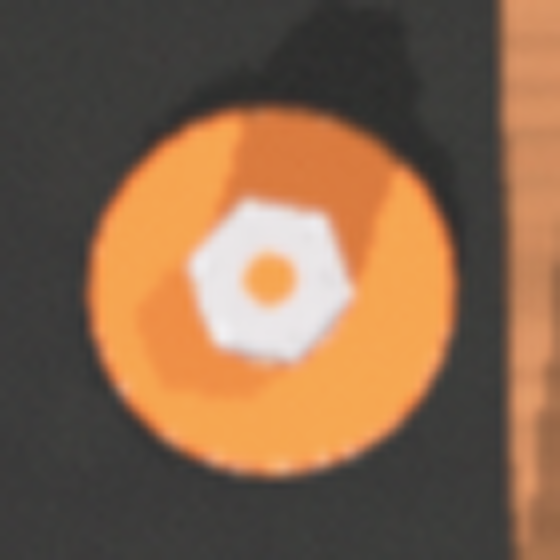

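View pics/c_gr.png

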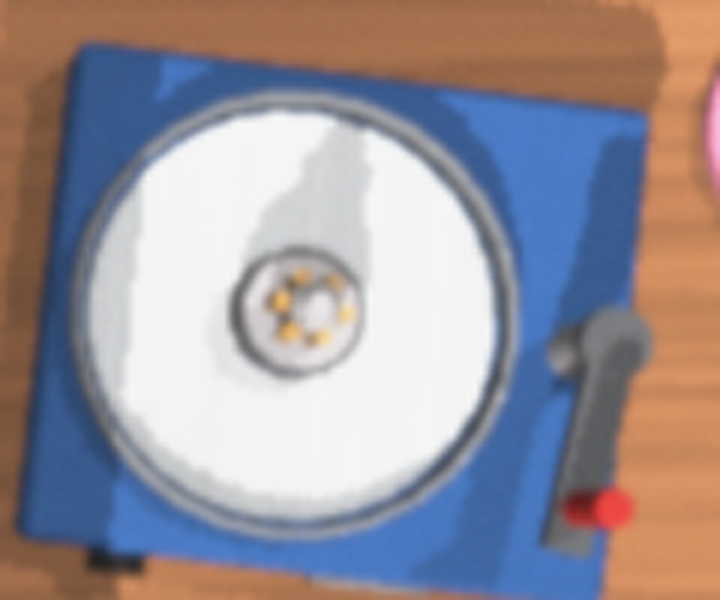

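View pics/s_gr.png

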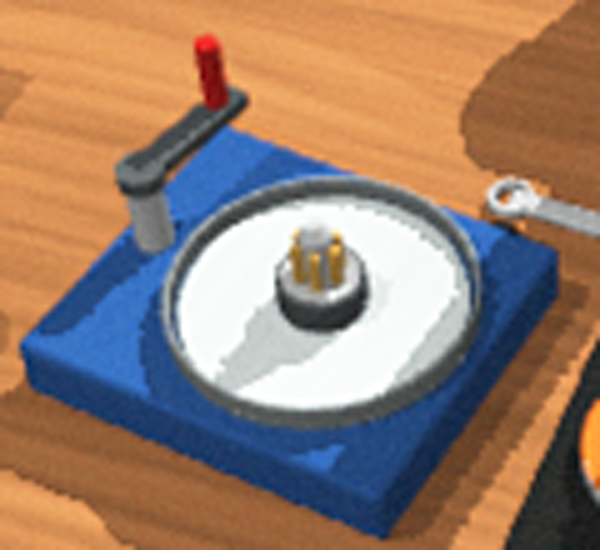

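View pics/s_or.png

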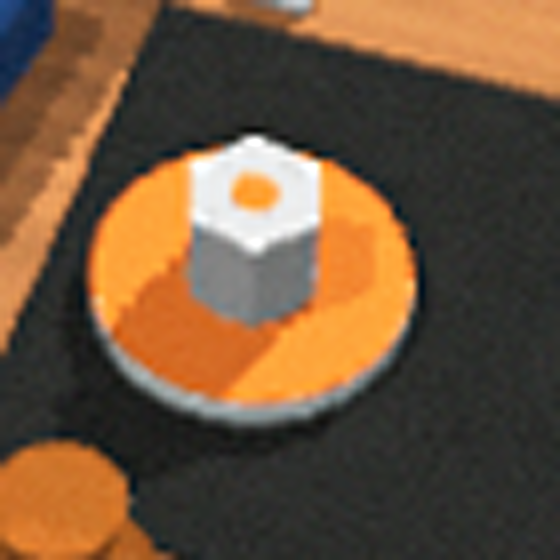

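```bash
cat > m.py <<'E'
from h import *
d=pickle.load(open('pics/top0.pkl','rb'))
s=pickle.load(open('pics/scene0.pkl','rb'))
def P(l,ox,oy,k,z,d=d): return np.array([atz(d,(u+.5)/k-.5+ox,(v+.5)/k-.5+oy,z) for u,v in l])
hx=P([(248,198),(327,212),(353,293),(295,363),(218,350),(188,268)],225,165,8,.059)
c=hx.mean(0);r=hx-c;print('hex',c,np.hypot(r[:,0],r[:,1]),np.degrees(np.arctan2(r[:,1],r[:,0]))%60)
print('face',P([(272,290)],225,165,8,.014))
hs=P([(254,134),(322,160),(318,232),(254,250),(190,224),(191,160)],255,220,8,.059,s)
c=hs.mean(0);r=hs-c;print('hexS',c,np.hypot(r[:,0],r[:,1]),np.degrees(np.arctan2(r[:,1],r[:,0]))%60)
print('rim',P([(295,314),(72,314),(518,314)],300,150,6,.063))
print('sh',P([(298,312)],300,150,6,.075))
t=P([(302,275),(336,281),(346,313),(318,340),(288,333),(280,300)],300,150,6,.103)
c=t.mean(0);r=t-c;print('teeth',c,np.hypot(r[:,0],r[:,1]),np.degrees(np.arctan2(r[:,1],r[:,0]))%60)
t=P([(317,228),(334,235),(336,268),(317,280),(298,268),(299,240)],150,165,5,.103,s)
print('teethS',t.mean(0))
print('peg',P([(618,508)],300,150,6,.158),'post',P([(614,338)],300,150,6,.108))
print('pegS',P([(207,42)],150,165,5,.158,s))
# housing top corners
print('house',P([(88,45),(648,118),(600,600),(20,540)],300,150,6,.045))
h=np.array([hx.mean(0)])
print('vase', atz(d,362/1.4,160/1.4,.145))
E
python3 m.py
```

```text
hex [0.51768661 0.08276999 0.059     ] [0.02759277 0.02829968 0.02636367 0.02745228 0.02802654 0.02700666] [14.69337681 19.95861535 20.10414063 14.69048115 21.28669897 20.19679629]
face [[0.51796833 0.08324849 0.014     ]]
hexS [0.51365998 0.08065872 0.059     ] [0.02799464 0.02938232 0.02870545 0.02639207 0.02773333 0.02770782] [17.8473465  20.48874833  9.36380973 16.57807125 20.07979942 14.58359229]
rim [[ 0.5066658  -0.14814127  0.063     ]
 [ 0.50868356 -0.052758    0.063     ]
 [ 0.50464033 -0.24388925  0.063     ]]
sh [[ 0.50668466 -0.14719757  0.075     ]]
teeth [ 0.50674834 -0.14765691  0.103     ] [0.01377352 0.01483905 0.01439541 0.01385171 0.01463724 0.01338655] [14.91736051 15.21853465 18.8419415   8.89345816 16.02124893 16.33820039]
teethS [ 0.51436029 -0.1459969   0.103     ]
peg [[ 0.4216615  -0.25448731  0.158     ]] post [[ 0.49098991 -0.27103771  0.108     ]]
pegS [[ 0.41971533 -0.25514423  0.158     ]]
house [[ 0.62727562 -0.06497714  0.045     ]
 [ 0.59044467 -0.30936991  0.045     ]
 [ 0.38143981 -0.27933913  0.045     ]
 [ 0.41300865 -0.02946236  0.045     ]]
vase [0.71670696 0.07738087 0.145     ]
```

Call:
move_arm --series '[[[0.02, -0.028, -0.0054, 0, 0, -0.0262, 0.085], [0.02, -0.028, -0.0054, 0, 0, -0.0262, 0.085], [0.02, -0.028, -0.0054, 0, 0, -0.0262, 0.085], [0.02, -0.028, -0.0054, 0, 0, -0.0262, 0.085], [0.02, -0.028, -0.0054, 0, 0, -0.0262, 0.085], [0.02, -0.028, -0.0054, 0, 0, -0.0262, 0.085], [0.02, -0.028, -0.0054, 0, 0, -0.0262, 0.085], [0.02, -0.028, -0.0054, 0, 0, -0.0262, 0.085], [0.02, -0.028, -0.0054, 0, 0, -0.0262, 0.085], [0.02, -0.028, -0.0054, 0, 0, -0.0262, 0.085], [0.02, -0.028, -0.0054, 0, 0, -0.0262, 0.085], [0.02, -0.028, -0.0054, 0, 0, -0.0262, 0.085], [0.02, -0.028, -0.0054, 0, 0, -0.0262, 0.085], [0.02, -0.028, -0.0054, 0, 0, -0.0262, 0.085], [0.02, -0.028, -0.0054, 0, 0, -0.0262, 0.085], [0.02, -0.028, -0.0054, 0, 0, -0.0262, 0.085], [0, 0, 0, 0, 0, 0, 0.085]]]'

```text
clock: 1.52
position: [0.5032, 0.0935, 0.1548]
ee_rot: [0.001, 0.363, 0.932, -0.001]
contact_force: [0.1, 0.5, 0.6]
width: 0.0851
```

Call:
move_arm --series '[[[0.007, -0.0055, -0.02, 0, 0, 0.005, 0.085], [0.0068, -0.0055, -0.02, 0, 0, 0.004, 0.085], [0, 0, -0.02, 0, 0, 0, 0.085], [0, 0, -0.02, 0, 0, 0, 0.085], [0, 0, -0.02, 0, 0, 0, 0.085], [0, 0, -0.012, 0, 0, 0, 0.085], [0, 0, -0.006, 0, 0, 0, 0.085], [0, 0, 0, 0, 0, 0, 0.085]]]'

```text
clock: 2.18
position: [0.5121, 0.0874, 0.0365]
ee_rot: [-0.002, 0.356, 0.935, -0.001]
contact_force: [0.6, 0.7, -0.5]
width: 0.0851
```

Run:
```python
from h import *
save('scene','s1',(215,190,365,300),5)
```

```text
(no output)
```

View pics/s1.png

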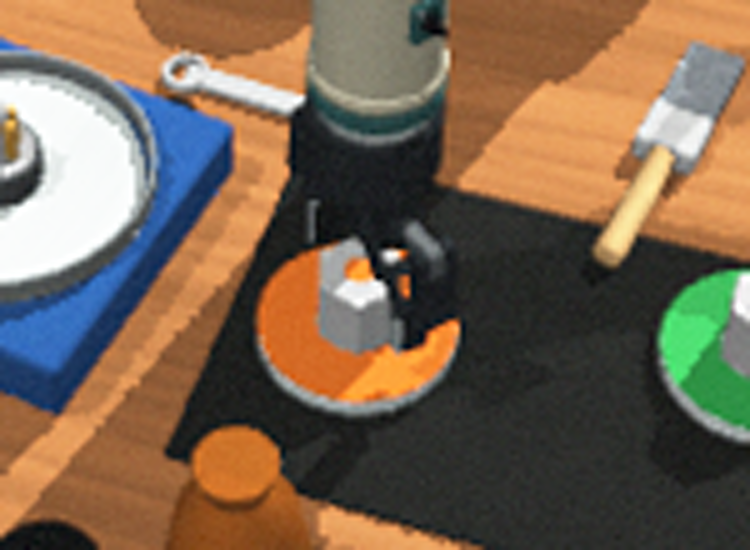

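The jaws straddle the hex boss (crop around 360,300), and the TCP is about 5 mm short. I'll correct that, then close.

Call:
move_arm --newtons 40 --series '[[[0.0025, -0.0025, 0, 0, 0, 0, 0.085], [0.0025, -0.0025, 0, 0, 0, 0, 0.085], [0, 0, 0, 0, 0, 0, 0.085], [0, 0, 0, 0, 0, 0, 0.055], [0, 0, 0, 0, 0, 0, 0.04], [0, 0, 0, 0, 0, 0, 0.035], [0, 0, 0, 0, 0, 0, 0.035], [0, 0, 0, 0, 0, 0, 0.035], [0, 0, 0, 0, 0, 0, 0.035], [0, 0, 0, 0, 0, 0, 0.035]]]'

```text
clock: 3.07
position: [0.5189, 0.0825, 0.0384]
ee_rot: [0.0, 0.356, 0.934, 0.0]
contact_force: [-0.2, 1.8, 6.4]
width: 0.0458
```

Call:
move_arm --newtons 60 --series '[[[0, 0, 0, 0, 0, 0, 0.035], [0, 0, 0.01, 0, 0, 0, 0.035], [0, 0, 0.02, 0, 0, 0, 0.035], [0, 0, 0.025, 0, 0, 0, 0.035], [0, 0, 0.025, 0, 0, 0, 0.035], [0, 0, 0.025, 0, 0, 0, 0.035], [0, 0, 0.02, 0, 0, 0, 0.035], [0, 0, 0.015, 0, 0, 0, 0.035], [0, 0, 0, 0, 0, 0, 0.035], [0, 0, 0, 0, 0, 0, 0.035]]]'

```text
clock: 3.9
position: [0.5178, 0.082, 0.1775]
ee_rot: [-0.0, 0.356, 0.935, -0.0]
contact_force: [0.5, 0.9, -6.5]
width: 0.0454
```

Run:
```python
from h import *
save('scene','s2',s=1.4)
save('top','t2',(200,130,350,240),5)
s=manip.get_state();print(s['position'],s['contact_force'],s['ee_rot'])
```

```text
[0.51678385 0.08207061 0.17605654] [ 0.1024551   0.22968851 -6.15609266] [-1.96591222e-03  3.56000404e-01  9.34483307e-01 -8.92062960e-04]
```

View pics/s2.png

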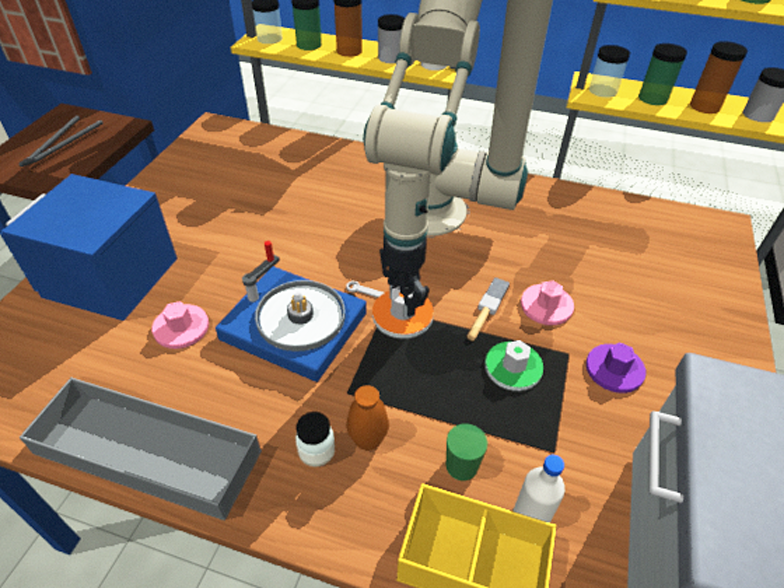

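View pics/t2.png

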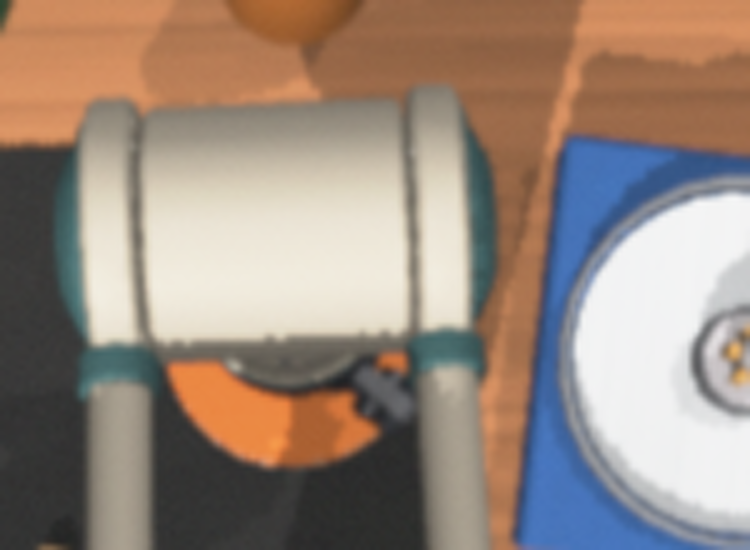

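Call:
move_arm --series '[[[-0.001, -0.015, 0, 0, 0, 0, 0.035], [-0.0013, -0.027, 0, 0, 0, -0.01, 0.035], [-0.0013, -0.03, 0, 0, 0, -0.01, 0.035], [-0.0013, -0.03, 0, 0, 0, -0.01, 0.035], [-0.0013, -0.03, 0, 0, 0, -0.01, 0.035], [-0.0013, -0.03, 0, 0, 0, -0.01, 0.035], [-0.0013, -0.03, 0, 0, 0, 0, 0.035], [-0.001, -0.025, 0, 0, 0, 0, 0.035], [0, -0.013, 0, 0, 0, 0, 0.035], [0, 0, 0, 0, 0, 0, 0.035], [0, 0, 0, 0, 0, 0, 0.035]]]'

```text
clock: 4.92
position: [0.5078, -0.1475, 0.1764]
ee_rot: [-0.002, 0.38, 0.925, 0.001]
contact_force: [0.6, 0.1, -6.3]
width: 0.0452
```

Run:
```python
from h import *
p=[];q=[]
for i in range(4):
    s=manip.get_state();p.append(s['position']);q.append(s['ee_rot'])
    if i==0: save('scene','s3',(140,150,290,260),5)
    elif i==1: save('top','t3',(290,150,410,260),5)
    else: snap('top')
print(np.array(p),np.mean(p,0),np.mean(q,0),s['contact_force'],s['moment'])
q=np.mean(q,0);print(2*np.degrees(np.arctan2(q[2],q[1]))-90)
```

```text
[[ 0.50780916 -0.14748887  0.17642657]
 [ 0.50785851 -0.14674257  0.1766799 ]
 [ 0.50802701 -0.1464177   0.17697867]
 [ 0.50818355 -0.14629727  0.17720972]] [ 0.50796956 -0.1467366   0.17682371] [-1.46988436e-03  3.79397170e-01  9.25232346e-01  5.94671492e-04] [ 0.15040707  0.4734326  -6.02757456] [ 0.0377457  -0.01528828 -0.03752749]
45.40723806306909
```

View pics/s3.png

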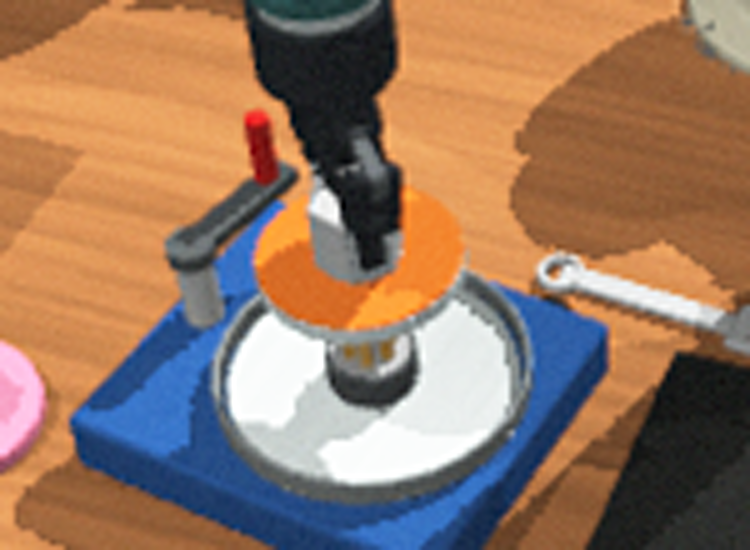

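View pics/t3.png

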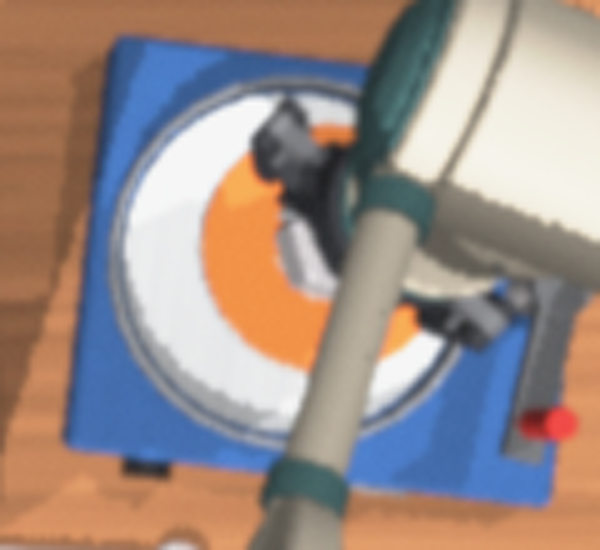

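```bash
cat > fit.py <<'E'
from h import *
from scipy.optimize import least_squares
def fit(d,pts,ox,oy,k,z,r):
    X=np.array([atz(d,(u+.5)/k-.5+ox,(v+.5)/k-.5+oy,z)[:2] for u,v in pts])
    f=least_squares(lambda c:np.hypot(*(X-c).T)-r,X.mean(0)); return f.x,np.round(f.fun*1e3,1)
if __name__=='__main__':
    d=pickle.load(open('pics/t3.pkl','rb'));s=pickle.load(open('pics/s3.pkl','rb'))
    print('disc top',fit(d,[(201,240),(213,298),(250,347),(300,370),(320,124),(240,168)],290,150,5,.153,.060))
    print('disc scene',fit(s,[(255,258),(272,295),(310,322),(360,330),(410,318),(450,287),(465,250),(445,212),(270,225)],140,150,5,.153,.060))
    z0=pickle.load(open('pics/scene0.pkl','rb'))
    # shoulder top edge in s_gr crop
    print('sh scene',fit(z0,[(277,277),(284,294),(300,304),(322,309),(345,304),(361,292),(367,275)],150,165,5,.075,.028))
    print('rim scene',fit(z0,[(165,310),(180,360),(230,400),(300,418),(380,402),(440,362),(478,290),(470,245),(430,205),(330,178),(230,200),(183,250)],150,165,5,.063,.096))
    t0=pickle.load(open('pics/top0.pkl','rb'))
    print('rim top',fit(t0,[(72,314),(518,314),(295,90),(295,538),(135,155),(452,155),(135,472),(452,472)],300,150,6,.063,.096))
    print('sh top',fit(t0,[(232,312),(363,312),(298,247),(298,377)],300,150,6,.075,.028))
E
python3 fit.py
```

```text
disc top (array([ 0.50570979, -0.14805993]), array([ 1.6,  0.4, -0. , -1.4,  0.2, -2.3]))
disc scene (array([ 0.50321765, -0.14927443]), array([ 0.1, -2.7, -1.1,  0.6,  0.6, -0.6, -0.5, -2.7, -0.3]))
sh scene (array([ 0.50528809, -0.14884799]), array([-0.4, -0.6, -0.9,  0.6,  0.8,  0. , -1.8]))
rim scene (array([ 0.50831172, -0.15037573]), array([-3.2, -1.2,  0.2,  2.9,  0.7, -1.9, -1.4, -0.3, -1.3,  0.2,  3.8,
       -2.4]))
rim top (array([ 0.50734952, -0.14802312]), array([-0.7, -0.1, -0.2, -0. , -0.3,  0.5,  0.8, -0.9]))
sh top (array([ 0.50673943, -0.14699876]), array([-0.2, -0.2, -0.5, -0.5]))
```

Call:
move_arm --series '[[[0.001, 0, -0.008, 0, 0, 0, 0.035], [0, 0, -0.008, 0, 0, 0, 0.035], [0, 0, -0.005, 0, 0, 0, 0.035], [0, 0, -0.004, 0, 0, 0, 0.035], [0, 0, -0.003, 0, 0, 0, 0.035], [0, 0, 0, 0, 0, 0, 0.035]]]'

```text
clock: 5.62
position: [0.5092, -0.1475, 0.1489]
ee_rot: [-0.001, 0.379, 0.925, 0.0]
contact_force: [-0.7, -0.7, -5.9]
width: 0.0455
```

```bash
cat > st.py <<'E'
from rig import manip
import numpy as np
s=manip.get_state();q=s['ee_rot']
print(np.round(s['position'],4),np.round(s['contact_force'],1),np.round(s['moment'],2),'yaw %.1f'%((2*np.degrees(np.arctan2(q[2],q[1]))-90)))
E
python3 st.py
```

```text
[ 0.5092 -0.1475  0.1489] [-0.7 -0.7 -5.9] [ 0.01  0.02 -0.  ] yaw 45.4
```

Call:
move_arm --series '[[[0, 0, -0.002, 0, 0, 0, 0.035], [0, 0, -0.002, 0, 0, 0, 0.035], [0, 0, -0.001, 0, 0, 0, 0.035], [0, 0, 0, 0, 0, 0, 0.035]]]'

```text
clock: 5.95
position: [0.5096, -0.1478, 0.1448]
ee_rot: [-0.0, 0.379, 0.925, 0.0]
contact_force: [1.1, 0.7, -6.4]
width: 0.0455
```

```bash
python3 st.py
```

```text
[ 0.5096 -0.1478  0.1448] [ 1.1  0.7 -6.4] [ 0.02  0.03 -0.02] yaw 45.4
```

Call:
move_arm --series '[[[0, 0, -0.0015, 0, 0, 0, 0.035], [0, 0, -0.0015, 0, 0, 0, 0.035], [0, 0, -0.001, 0, 0, 0, 0.035], [0, 0, 0, 0, 0, 0, 0.035]]]'

```text
clock: 6.28
position: [0.5095, -0.1478, 0.1407]
ee_rot: [-0.0, 0.379, 0.925, -0.0]
contact_force: [-0.2, -0.6, -5.5]
width: 0.0452
```

```bash
python3 st.py
```

```text
[ 0.5095 -0.1478  0.1407] [-0.2 -0.6 -5.5] [-0.09  0.02  0.03] yaw 45.4
```

Call:
move_arm --series '[[[0, 0, -0.001, 0, 0, 0, 0.035], [0, 0, -0.001, 0, 0, 0, 0.035], [0, 0, 0, 0, 0, 0, 0.035]]]'

```text
clock: 6.53
position: [0.5096, -0.1478, 0.1387]
ee_rot: [-0.0, 0.379, 0.925, -0.0]
contact_force: [0.2, -1.6, -5.9]
width: 0.0452
```

```bash
python3 st.py
```

```text
[ 0.5096 -0.1478  0.1387] [ 0.2 -1.6 -5.9] [-0.2   0.06  0.02] yaw 45.4
```

Call:
move_arm --series '[[[0, -0.0006, -0.001, 0, 0, 0, 0.035], [0, 0, -0.001, 0, 0, 0, 0.035], [0, 0, 0, 0, 0, 0, 0.035]]]'

```text
clock: 6.78
position: [0.5099, -0.1484, 0.137]
ee_rot: [0.0, 0.379, 0.925, 0.0]
contact_force: [-0.1, -0.1, -3.7]
width: 0.0454
```

```bash
python3 st.py
```

```text
[ 0.5099 -0.1484  0.137 ] [-0.1 -0.1 -3.7] [-0.02 -0.    0.01] yaw 45.4
```

Call:
move_arm --series '[[[0, 0, -0.0007, 0, 0, 0, 0.035], [0, 0, 0, 0, 0, 0, 0.035]]]'

```text
clock: 6.95
position: [0.5098, -0.1484, 0.1365]
ee_rot: [0.0, 0.379, 0.925, 0.0]
contact_force: [-0.5, -0.5, -2.5]
width: 0.0454
```

```bash
python3 st.py
```

```text
[ 0.5098 -0.1484  0.1365] [-0.5 -0.5 -2.5] [-0.03  0.14 -0.03] yaw 45.4
```

Call:
move_arm --series '[[[0, 0, -0.0004, 0, 0, -0.02, 0.035], [0, 0, 0, 0, 0, -0.02, 0.035], [0, 0, 0, 0, 0, -0.02, 0.035], [0, 0, 0, 0, 0, 0, 0.035]]]'

```text
clock: 7.28
position: [0.509, -0.1488, 0.1356]
ee_rot: [-0.001, 0.407, 0.913, -0.001]
contact_force: [-2.4, -2.9, -5.1]
width: 0.0456
```

```bash
python3 st.py
```

```text
[ 0.509  -0.1488  0.1356] [-2.4 -2.9 -5.1] [-0.48  0.59  0.06] yaw 42.0
```

Call:
move_arm --series '[[[-0.0008, -0.0008, 0, 0, 0, 0, 0.035], [0, 0, -0.0007, 0, 0, 0, 0.035], [0, 0, 0, 0, 0, 0, 0.035]]]'

```text
clock: 7.53
position: [0.5086, -0.149, 0.1348]
ee_rot: [-0.0, 0.407, 0.913, 0.0]
contact_force: [-2.0, -1.8, -5.2]
width: 0.0455
```

```bash
python3 st.py
```

```text
[ 0.5086 -0.149   0.1348] [-2.  -1.8 -5.2] [-0.25  0.32  0.03] yaw 42.0
```

Call:
move_arm --series '[[[-0.0008, -0.0006, 0, 0, 0, 0, 0.035], [0, 0, -0.001, 0, 0, 0, 0.035], [0, 0, -0.001, 0, 0, 0, 0.035], [0, 0, 0, 0, 0, 0, 0.035]]]'

```text
clock: 7.87
position: [0.5082, -0.1495, 0.1328]
ee_rot: [-0.0, 0.407, 0.913, 0.0]
contact_force: [-0.5, -1.0, -6.3]
width: 0.0453
```

```bash
python3 st.py
```

```text
[ 0.5082 -0.1495  0.1328] [-0.5 -1.  -6.3] [-0.01  0.06  0.  ] yaw 42.0
```

Call:
move_arm --series '[[[0, 0, -0.0015, 0, 0, 0, 0.035], [0, 0, -0.0015, 0, 0, 0, 0.035], [0, 0, -0.001, 0, 0, 0, 0.035], [0, 0, 0, 0, 0, 0, 0.035]]]'

```text
clock: 8.2
position: [0.5081, -0.1496, 0.1288]
ee_rot: [-0.0, 0.407, 0.913, 0.0]
contact_force: [-0.7, 0.4, -6.4]
width: 0.0452
```

```bash
python3 st.py
```

```text
[ 0.5081 -0.1496  0.1288] [-0.7  0.4 -6.4] [0.05 0.06 0.08] yaw 42.0
```

Call:
move_arm --series '[[[0, 0, -0.0015, 0, 0, 0, 0.035], [0, 0, -0.002, 0, 0, 0, 0.035], [0, 0, -0.002, 0, 0, 0, 0.035], [0, 0, -0.0015, 0, 0, 0, 0.035], [0, 0, 0, 0, 0, 0, 0.035]]]'

```text
clock: 8.62
position: [0.508, -0.1497, 0.1217]
ee_rot: [-0.0, 0.407, 0.913, 0.0]
contact_force: [-0.8, 0.6, -5.7]
width: 0.0453
```

```bash
python3 st.py
```

```text
[ 0.508  -0.1497  0.1217] [-0.8  0.6 -5.7] [ 0.07  0.01 -0.07] yaw 42.0
```

Call:
move_arm --series '[[[0, 0, -0.002, 0, 0, 0, 0.035], [0, 0, -0.002, 0, 0, 0, 0.035], [0, 0, -0.001, 0, 0, 0, 0.035], [0, 0, 0, 0, 0, 0, 0.035]]]'

```text
clock: 8.95
position: [0.5081, -0.1497, 0.1168]
ee_rot: [-0.0, 0.407, 0.913, 0.0]
contact_force: [0.6, 0.1, -6.0]
width: 0.0452
```

```bash
python3 st.py
```

```text
[ 0.5081 -0.1497  0.1168] [ 0.6  0.1 -6. ] [0.16 0.01 0.01] yaw 42.0
```

Call:
move_arm --series '[[[0, 0, -0.001, 0, 0, 0, 0.035], [0, 0, -0.001, 0, 0, 0, 0.035], [0, 0, -0.001, 0, 0, 0, 0.035], [0, 0, 0, 0, 0, 0, 0.035]]]'

```text
clock: 9.28
position: [0.5081, -0.1497, 0.1139]
ee_rot: [-0.0, 0.407, 0.913, 0.0]
contact_force: [0.2, 1.1, -6.0]
width: 0.0454
```

```bash
python3 st.py
```

```text
[ 0.5081 -0.1497  0.1139] [ 0.2  1.1 -6. ] [ 0.19  0.02 -0.02] yaw 42.0
```

Call:
move_arm --series '[[[0, 0.0005, -0.001, 0, 0, 0, 0.035], [0, 0, -0.0007, 0, 0, 0, 0.035], [0, 0, 0, 0, 0, 0, 0.035]]]'

```text
clock: 9.53
position: [0.5081, -0.1495, 0.1123]
ee_rot: [0.0, 0.407, 0.914, -0.0]
contact_force: [-0.6, 0.1, -6.4]
width: 0.0453
```

```bash
python3 st.py
```

```text
[ 0.5081 -0.1495  0.1123] [-0.6  0.1 -6.4] [0.01 0.03 0.02] yaw 42.0
```

Call:
move_arm --series '[[[0, 0, -0.001, 0, 0, 0, 0.035], [0, 0, -0.0007, 0, 0, 0, 0.035], [0, 0, 0, 0, 0, 0, 0.035]]]'

```text
clock: 9.78
position: [0.5081, -0.1494, 0.1106]
ee_rot: [0.0, 0.407, 0.913, -0.0]
contact_force: [-0.2, -1.0, -6.1]
width: 0.0452
```

```bash
python3 st.py
```

```text
[ 0.5081 -0.1494  0.1106] [-0.2 -1.  -6.1] [-0.03  0.01  0.01] yaw 42.0
```

Call:
move_arm --series '[[[0, 0, -0.0008, 0, 0, 0, 0.035], [0, 0, -0.0006, 0, 0, 0, 0.035], [0, 0, 0, 0, 0, 0, 0.035]]]'

```text
clock: 10.03
position: [0.5081, -0.1494, 0.1095]
ee_rot: [0.0, 0.407, 0.914, -0.0]
contact_force: [-0.8, 0.9, -3.6]
width: 0.0453
```

```bash
python3 st.py
```

```text
[ 0.5081 -0.1494  0.1095] [-0.8  0.9 -3.6] [-0.01  0.17  0.04] yaw 42.0
```

Call:
move_arm --series '[[[0, 0, -0.0006, 0, 0, 0, 0.035], [0, 0, 0, 0, 0, 0, 0.035]]]'

```text
clock: 10.2
position: [0.5081, -0.1494, 0.1095]
ee_rot: [0.0, 0.407, 0.914, -0.0]
contact_force: [-2.2, -0.8, 1.3]
width: 0.0455
```

```bash
python3 st.py; python3 -c "
from h import *
save('scene','s4',(140,150,290,260),5)"
```

```text
[ 0.5081 -0.1494  0.1095] [-2.2 -0.8  1.3] [0.04 0.36 0.04] yaw 42.0
```

View pics/s4.png

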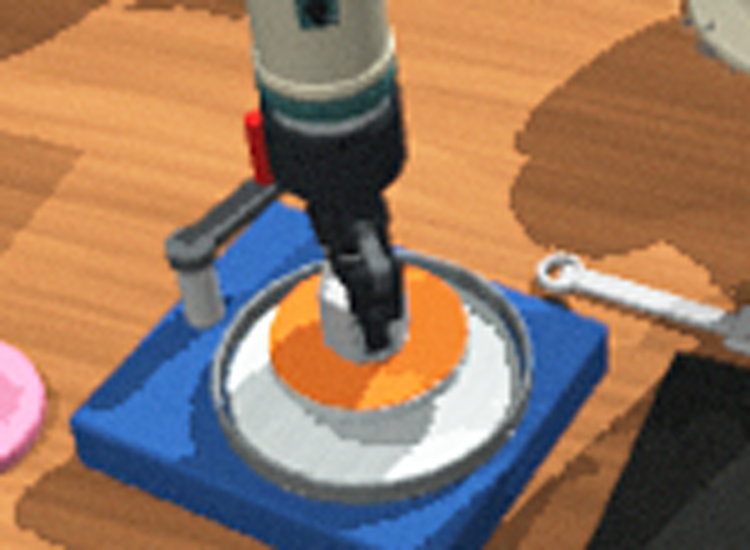

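The disc sits low inside the rim (crop 370,335), and the vertical stop is firm at about 28 mm below the first tooth contact. Releasing now.

Call:
move_arm --series '[[[0, 0, 0.0005, 0, 0, 0, 0.045], [0, 0, 0, 0, 0, 0, 0.06], [0, 0, 0, 0, 0, 0, 0.085], [0, 0, 0, 0, 0, 0, 0.085], [0, 0, 0, 0, 0, 0, 0.085], [0, 0, 0.01, 0, 0, 0, 0.085], [0, 0, 0.02, 0, 0, 0, 0.085], [0, 0, 0.03, 0, 0, 0, 0.085], [0, 0, 0.035, 0, 0, 0, 0.085], [-0.02, 0.02, 0.02, 0, 0, 0, 0.085], [-0.02, 0.03, 0, 0, 0, 0, 0.085], [-0.02, 0.03, 0, 0, 0, 0, 0.085], [-0.02, 0.03, 0, 0, 0, 0, 0.085], [-0.02, 0.03, 0, 0, 0, 0, 0.085], [-0.02, 0.03, 0, 0, 0, 0, 0.085], [0, 0, 0, 0, 0, 0, 0.085]]]'

```text
clock: 11.58
position: [0.3833, 0.025, 0.2248]
ee_rot: [-0.002, 0.405, 0.914, 0.001]
contact_force: [-0.1, 0.7, -0.3]
width: 0.0849
```

```bash
python3 st.py; python3 -c "
from h import *
save('scene','s5',(140,150,290,260),5);save('top','t5',(300,150,420,250),6)"
```

```text
[0.3833 0.025  0.2248] [-0.1  0.7 -0.3] [ 0.01 -0.    0.01] yaw 42.2
```

View pics/s5.png

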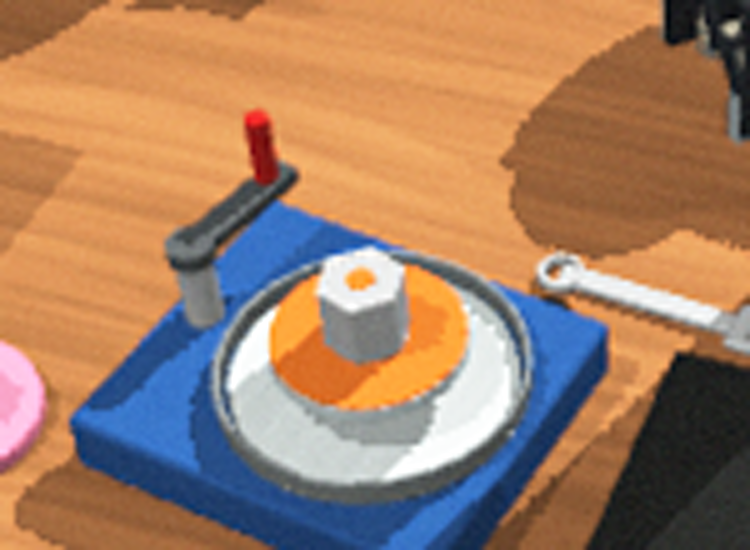

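View pics/t5.png

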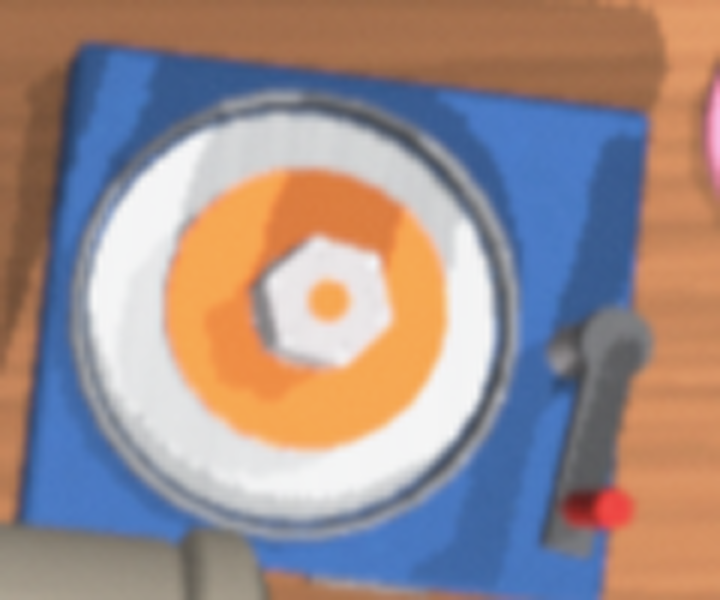

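Run:
```python
from fit import *
d=pickle.load(open('pics/t5.pkl','rb'));s=pickle.load(open('pics/s5.pkl','rb'))
T=[(165,306),(446,306),(305,167),(305,450)]
S=[(270,340),(285,382),(325,405),(372,410),(420,400),(455,370),(467,330),(450,292)]
for z in(.080,.089,.098,.115): print(z,fit(d,T,300,150,6,z,.06),fit(s,S,140,150,5,z,.06))
Hs=atz(s,(360.5)/5-.5+140,(279.5)/5-.5+150,.134);Ht=atz(d,328.5/6-.5+300,301.5/6-.5+150,.134);print(Hs,Ht)
```

```text
0.08 (array([ 0.50796502, -0.14956666]), array([-0.6, -0.6, -0.3, -0.3])) (array([ 0.500615  , -0.15296582]), array([-0.9, -0.9, -1.2, -0.6,  1.7, -0.2, -1.7, -1.3]))
0.089 (array([ 0.50733808, -0.14784865]), array([-1.1, -1.1, -0.8, -0.8])) (array([ 0.50759792, -0.1490571 ]), array([-1.6, -1.3, -1.3, -0.6,  1.7, -0.3, -2.1, -2.1]))
0.098 (array([ 0.50671102, -0.14613068]), array([-1.6, -1.6, -1.2, -1.3])) (array([ 0.51457061, -0.1451571 ]), array([-2.4, -1.7, -1.4, -0.5,  1.7, -0.4, -2.5, -2.8]))
0.115 (array([ 0.50552623, -0.14288575]), array([-2.4, -2.5, -2.1, -2.2])) (array([ 0.52771188, -0.13781539]), array([-3.9, -2.4, -1.5, -0.4,  1.8, -0.5, -3.1, -4.2]))
[ 0.50569892 -0.15080255  0.134     ] [ 0.50686844 -0.14831794  0.134     ]
```

Call:
move_arm --series '[[[0.0038, -0.028, 0, 0, 0, 0.0593, 0.06], [0.0038, -0.028, 0, 0, 0, 0.0593, 0.05], [0.0038, -0.028, 0, 0, 0, 0.0593, 0.04], [0.0038, -0.028, 0, 0, 0, 0.0593, 0.036], [0.0038, -0.028, 0, 0, 0, 0.0593, 0.036], [0.0038, -0.028, 0, 0, 0, 0.0593, 0.036], [0.0038, -0.028, 0, 0, 0, 0.0593, 0.036], [0.0038, -0.028, 0, 0, 0, 0.0593, 0.036], [0.0038, -0.028, 0, 0, 0, 0.0593, 0.036], [0.0038, -0.028, 0, 0, 0, 0.0593, 0.036], [0, 0, 0, 0, 0, 0, 0.036], [0, 0, 0, 0, 0, 0, 0.036]]]'

```text
clock: 12.68
position: [0.4264, -0.2622, 0.224]
ee_rot: [0.0, 0.124, 0.992, -0.0]
contact_force: [-1.1, 0.3, -0.1]
width: 0.0363
```

```bash
python3 st.py; python3 -c "
from h import *
save('scene','s6',(140,110,290,220),5)"
```

```text
[ 0.4264 -0.2622  0.224 ] [-1.1  0.3 -0.1] [-0.01 -0.    0.05] yaw 75.7
```

View pics/s6.png

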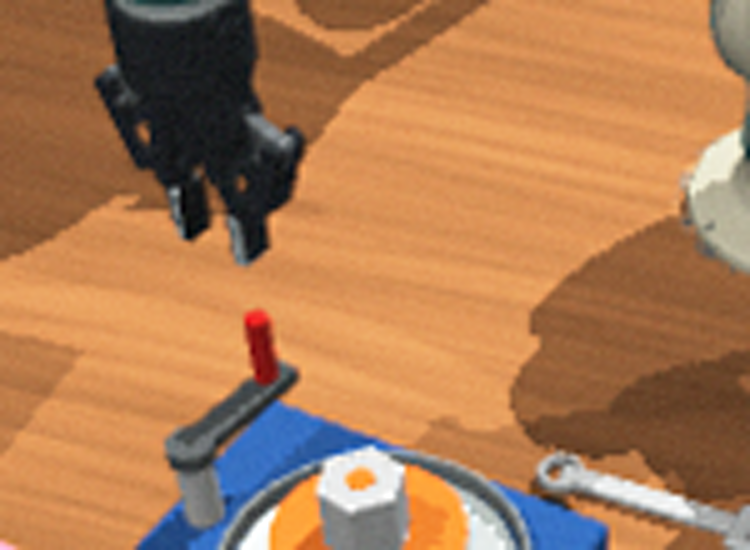

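The jaws are above the red peg (crop 260,315) and need a shift of about (-5,+7.5) mm before going down.

Call:
move_arm --series '[[[-0.003, 0.004, 0, 0, 0, 0, 0.036], [-0.002, 0.0035, -0.005, 0, 0, 0, 0.036], [0, 0, -0.015, 0, 0, 0, 0.036], [0, 0, -0.015, 0, 0, 0, 0.036], [0, 0, -0.012, 0, 0, 0, 0.036], [0, 0, 0, 0, 0, 0, 0.036]]]'

```text
clock: 13.23
position: [0.4192, -0.2491, 0.175]
ee_rot: [-0.002, 0.122, 0.993, 0.002]
contact_force: [-0.8, -1.2, -1.1]
width: 0.036
```

```bash
python3 st.py; python3 -c "
from h import *
save('scene','s7',(160,130,250,196),8);save('top','t7',(330,180,430,260),7)"
```

```text
[ 0.4192 -0.2491  0.175 ] [-0.8 -1.2 -1.1] [0.01 0.05 0.03] yaw 76.0
```

View pics/s7.png

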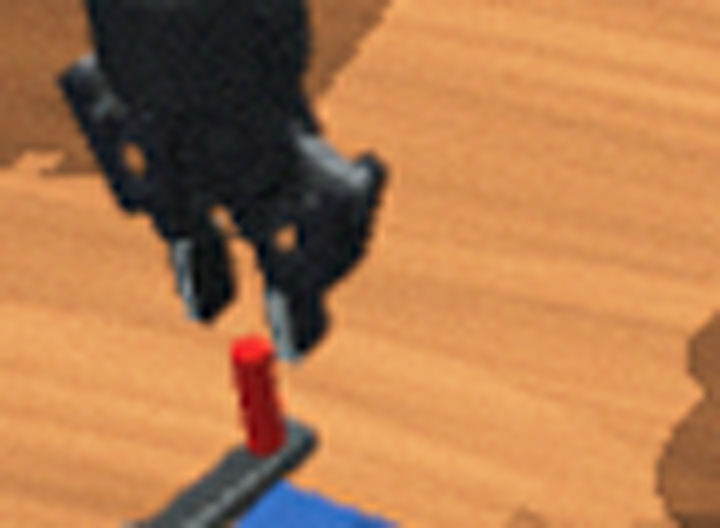

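View pics/t7.png

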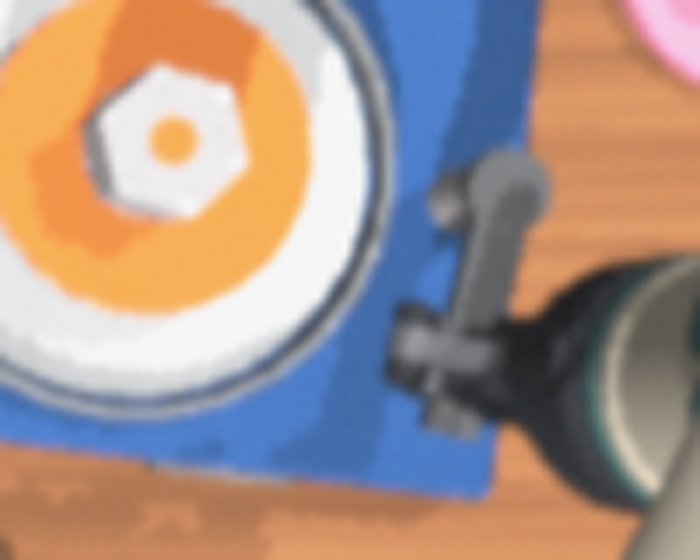

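Call:
move_arm --series '[[[0.0015, -0.0045, 0, 0, 0, 0, 0.036], [0, 0, 0, 0, 0, 0, 0.036], [0, 0, -0.008, 0, 0, 0, 0.036], [0, 0, -0.008, 0, 0, 0, 0.036], [0, 0, -0.008, 0, 0, 0, 0.036], [0, 0, 0, 0, 0, 0, 0.036]]]'

```text
clock: 13.83
position: [0.4213, -0.2553, 0.1511]
ee_rot: [-0.002, 0.122, 0.992, 0.001]
contact_force: [0.3, 0.1, -0.6]
width: 0.036
```

```bash
python3 st.py; python3 -c "
from h import *
save('scene','s8',(160,130,250,196),8)"
```

```text
[ 0.4213 -0.2553  0.1511] [ 0.3  0.1 -0.6] [ 0.03  0.05 -0.02] yaw 76.0
```

View pics/s8.png

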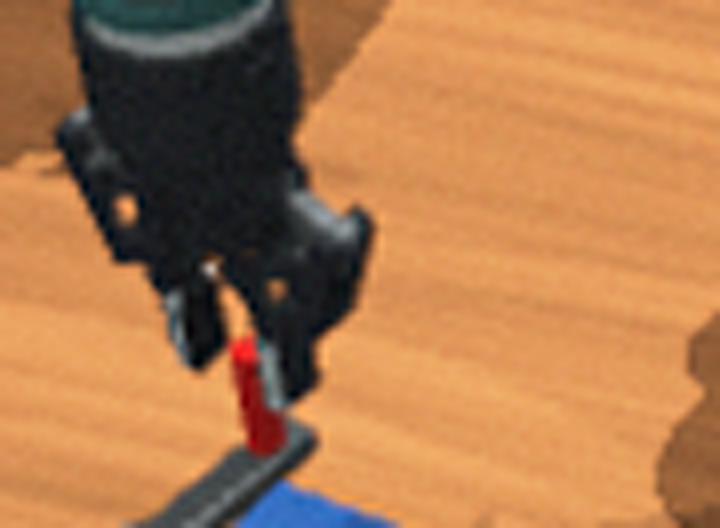

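```bash
python3 -c "
import numpy as np
t=np.radians(np.linspace(166,80,21));p=.07*np.c_[np.cos(t),np.sin(t)];print(np.round(np.diff(p,axis=0),4).tolist(),np.diff(t)[0])"
```

```text
[[0.0015, 0.005], [0.0018, 0.0049], [0.0022, 0.0048], [0.0026, 0.0046], [0.0029, 0.0044], [0.0032, 0.0042], [0.0035, 0.0039], [0.0038, 0.0036], [0.0041, 0.0033], [0.0043, 0.003], [0.0045, 0.0027], [0.0047, 0.0023], [0.0049, 0.002], [0.005, 0.0016], [0.0051, 0.0012], [0.0052, 0.0009], [0.0052, 0.0005], [0.0053, 0.0001], [0.0052, -0.0003], [0.0052, -0.0007]] -0.07504915783575639
```

Call:
move_arm --series '[[[0.0015, 0.005, 0, 0, 0, -0.075, 0.036], [0.0018, 0.0049, 0, 0, 0, -0.075, 0.036], [0.0022, 0.0048, 0, 0, 0, -0.075, 0.036], [0.0026, 0.0046, 0, 0, 0, -0.075, 0.036], [0.0029, 0.0044, 0, 0, 0, -0.075, 0.036], [0.0032, 0.0042, 0, 0, 0, -0.075, 0.036], [0.0035, 0.0039, 0, 0, 0, -0.075, 0.036], [0.0038, 0.0036, 0, 0, 0, -0.075, 0.036], [0.0041, 0.0033, 0, 0, 0, -0.075, 0.036], [0.0043, 0.003, 0, 0, 0, -0.075, 0.036], [0, 0, 0, 0, 0, 0, 0.036]]]'

```text
clock: 14.8
position: [0.4525, -0.2142, 0.153]
ee_rot: [-0.0, 0.477, 0.879, 0.0]
contact_force: [0.5, 0.3, 0.2]
width: 0.0361
```

```bash
python3 st.py; python3 -c "
from h import *
save('scene','s9',(150,120,270,210),6);save('top','t9',(310,150,430,250),6)"
```

```text
[ 0.4525 -0.2142  0.153 ] [0.5 0.3 0.2] [-0.04  0.01  0.01] yaw 33.0
```

View pics/s9.png

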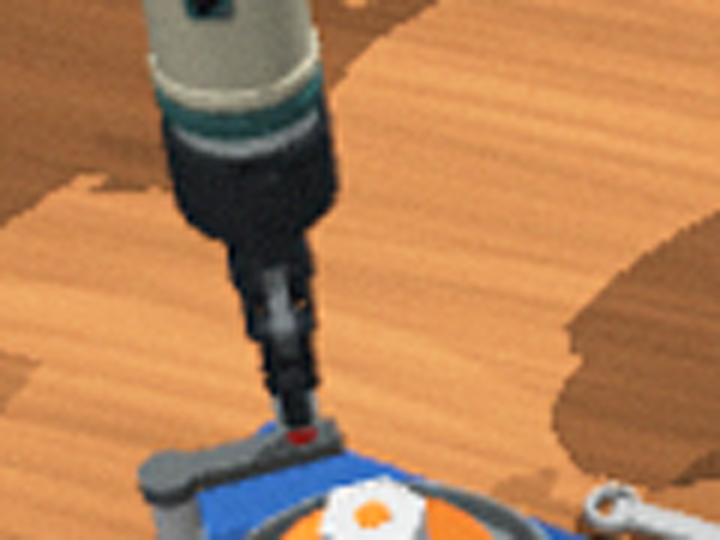

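View pics/t9.png

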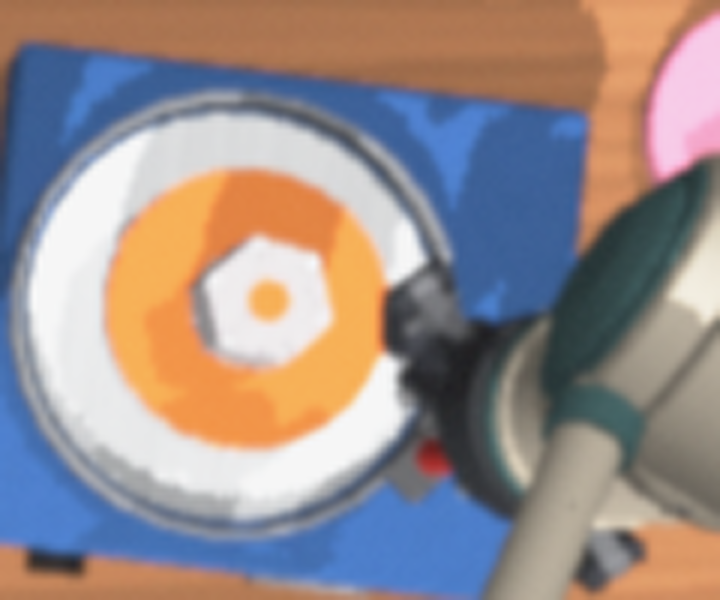

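Call:
move_arm --series '[[[0.0045, 0.0027, 0, 0, 0, -0.075, 0.036], [0.0047, 0.0023, 0, 0, 0, -0.075, 0.036], [0.0049, 0.002, 0, 0, 0, -0.075, 0.036], [0.005, 0.0016, 0, 0, 0, -0.075, 0.036], [0.0051, 0.0012, 0, 0, 0, -0.075, 0.036], [0.0052, 0.0009, 0, 0, 0, -0.075, 0.036], [0.0052, 0.0005, 0, 0, 0, -0.075, 0.036], [0.0053, 0.0001, 0, 0, 0, -0.075, 0.036], [0.0052, -0.0003, 0, 0, 0, -0.075, 0.036], [0, 0, 0, 0, 0, 0, 0.036]]]'

```text
clock: 15.73
position: [0.498, -0.2039, 0.1532]
ee_rot: [0.0, 0.741, 0.671, 0.0]
contact_force: [0.4, -0.3, -0.3]
width: 0.036
```

```bash
python3 st.py
```

```text
[ 0.498  -0.2039  0.1532] [ 0.4 -0.3 -0.3] [-0.02 -0.01  0.01] yaw -5.7
```

Call:
move_arm --series '[[[0.003, -0.0003, 0, 0, 0, -0.04, 0.036], [0.003, -0.0003, 0, 0, 0, -0.02, 0.036], [0.002, -0.0003, 0, 0, 0, 0, 0.036], [0, 0, 0, 0, 0, 0, 0.036]]]'

```text
clock: 16.07
position: [0.5056, -0.2042, 0.1531]
ee_rot: [-0.0, 0.761, 0.649, 0.0]
contact_force: [-0.6, 0.7, -0.4]
width: 0.0359
```

```bash
python3 st.py; python3 -c "
from h import *
save('scene','s10',(150,120,270,210),6);save('top','t10',(310,150,430,250),6)"
```

```text
[ 0.5056 -0.2042  0.1531] [-0.6  0.7 -0.4] [ 0.11  0.23 -0.01] yaw -9.0
```

View pics/s10.png

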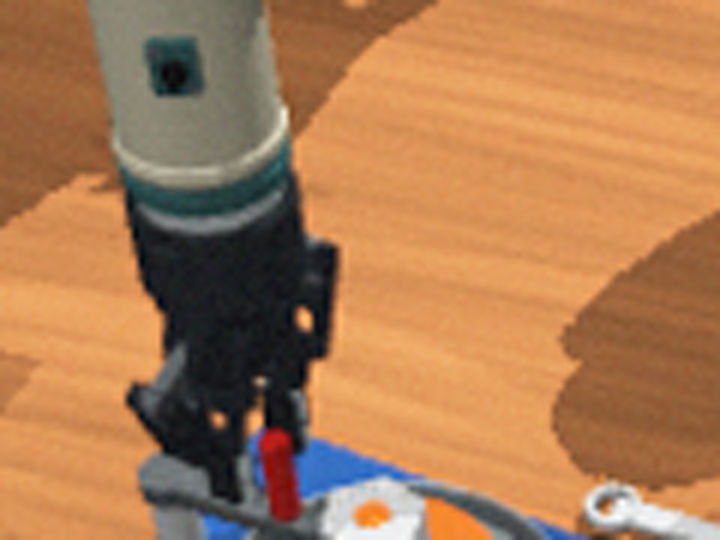

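View pics/t10.png

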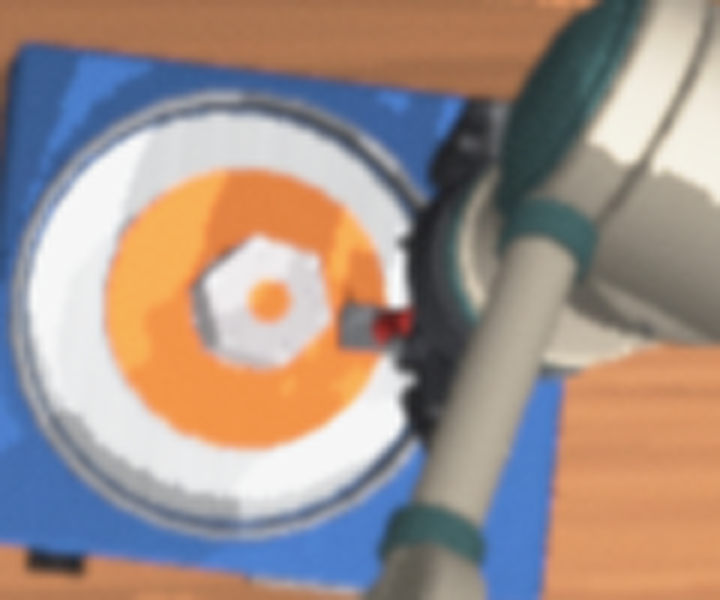

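Call:
move_arm --series '[[[0.002, -0.0003, 0, 0, 0, 0, 0.036], [0.002, -0.0003, 0, 0, 0, 0, 0.036], [0, 0, 0, 0, 0, 0, 0.036]]]'

```text
clock: 16.42
position: [0.5086, -0.2043, 0.153]
ee_rot: [-0.001, 0.761, 0.649, -0.001]
contact_force: [-3.8, 2.9, 1.6]
width: 0.0364
```

```bash
python3 st.py
```

```text
[ 0.5086 -0.2043  0.153 ] [-3.8  2.9  1.6] [ 0.33  0.75 -0.04] yaw -9.1
```

Call:
move_arm --series '[[[0.0015, -0.0002, 0, 0, 0, 0, 0.036], [0.0015, -0.0002, 0, 0, 0, 0, 0.036], [0, 0, 0, 0, 0, 0, 0.036]]]'

```text
clock: 16.67
position: [0.5088, -0.2043, 0.1528]
ee_rot: [-0.004, 0.761, 0.649, -0.003]
contact_force: [-9.5, 2.2, 5.5]
width: 0.0364
```

```bash
python3 st.py
```

```text
[ 0.5088 -0.2043  0.1528] [-9.5  2.2  5.5] [ 0.42  1.7  -0.02] yaw -9.1
```

The force rises to about 10 N with no further motion, so the arm is against its stop. The peg is at x≈0.499, where it was predicted to be. I'll back off to centre the cage and lift away.

Call:
move_arm --series '[[[-0.004, 0.0006, 0, 0, 0, 0, 0.036], [-0.004, 0.0006, 0, 0, 0, 0, 0.036], [-0.001, 0, 0, 0, 0, 0, 0.04], [0, 0, 0, 0, 0, 0, 0.04], [0, 0, 0.01, 0, 0, 0, 0.04], [0, 0, 0.02, 0, 0, 0, 0.04], [0, 0, 0.03, 0, 0, 0, 0.04], [0, 0, 0.03, 0, 0, 0, 0.04], [-0.025, 0.02, 0.01, 0, 0, 0, 0.04], [-0.025, 0.025, 0, 0, 0, 0, 0.04], [-0.025, 0.025, 0, 0, 0, 0, 0.04], [-0.025, 0.025, 0, 0, 0, 0, 0.04], [-0.025, 0.025, 0, 0, 0, 0, 0.04], [-0.02, 0.025, 0, 0, 0, 0, 0.04], [0, 0.025, 0, 0, 0, 0, 0.04], [0, 0.025, 0, 0, 0, 0, 0.04], [0, 0.02, 0, 0, 0, 0, 0.04], [0, 0, 0, 0, 0, 0, 0.04]]]'

```text
clock: 18.17
position: [0.3587, 0.0135, 0.2544]
ee_rot: [0.0, 0.76, 0.65, 0.002]
contact_force: [-0.1, -1.1, -1.1]
width: 0.0402
```

```bash
python3 st.py; python3 -c "
from h import *
save('scene','s11',s=1.4);save('top','t11',(300,150,420,250),6)
d=pickle.load(open('pics/s11.pkl','rb'));cv2.imwrite('pics/s11c.png',cv2.resize(d['color'][150:260,140:290,::-1],None,fx=5,fy=5,interpolation=cv2.INTER_CUBIC))"
```

```text
[0.3587 0.0135 0.2544] [-0.1 -1.1 -1.1] [-0.    0.02  0.03] yaw -8.9
```

View pics/s11.png

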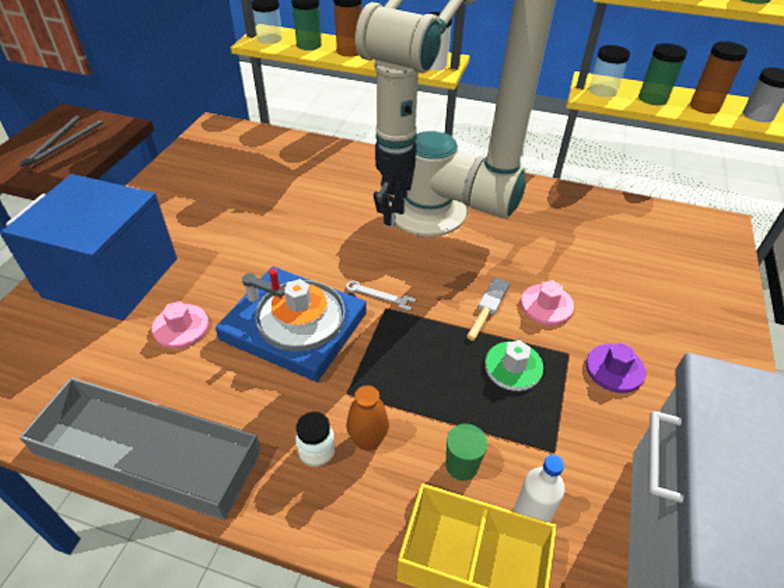

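View pics/s11c.png

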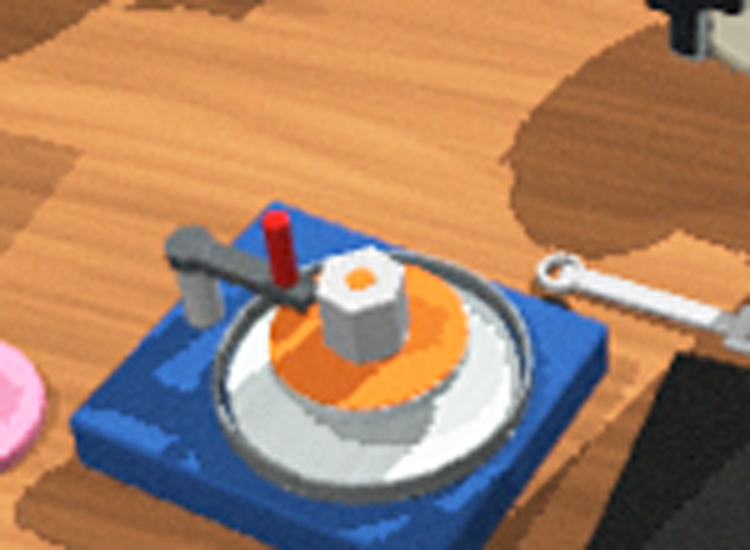

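View pics/t11.png

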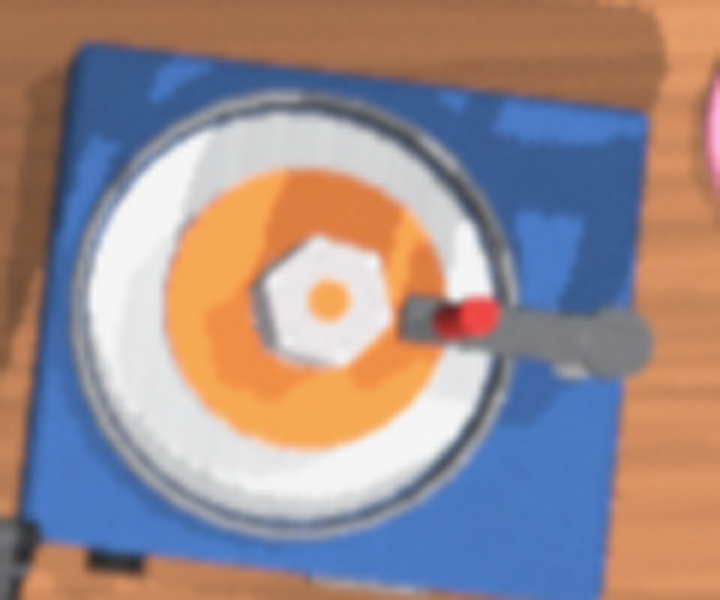

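Run:
```python
from h import *
d=pickle.load(open('pics/t11.pkl','rb'))
f=lambda u,v,z:atz(d,(u+.5)/6-.5+300,(v+.5)/6-.5+150,z)[:2]
peg=f(481,316,.158);post=f(615,341,.108);tip=f(403,317,.108)
sp=np.array([.5077,-.1485])
print(peg,post,tip,[np.degrees(np.arctan2(*(x-post)[::-1])) for x in(peg,tip,sp)],np.hypot(*(peg-post)))
s=pickle.load(open('pics/s11.pkl','rb'));p=atz(s,277.5/5-.5+140,218/5-.5+150,.158);print(p)
```

```text
[ 0.49798868 -0.203607  ] [ 0.48974626 -0.27139852] [ 0.50148616 -0.18419678] [np.float64(83.06773234601161), np.float64(82.33241737346535), np.float64(81.68868632507996)] 0.06829076166042876
[ 0.49616225 -0.20478464  0.158     ]
```

```bash
python3 -c "
from rig import manip
print(manip.sign_off())"
```

```text
the job is handed in; nothing more can be done
None
```

The orange disc is on the spindle and the work-rest arm is swung in against its stop. The job was handed in at about 18 s of the 64 s, and the hand-in call reports no verdict.

- **Disc:** I gripped it by the boss and lowered it onto the spindle until it touched the tooth ends. A turn of about 3.4° and small sideways corrections let it slide 27–28 mm to a firm stop. Vertical contact never exceeded about 8 N. With the disc taken at its home height (face at 89 mm), the two camera views agree on its centre to about 1 mm, on the spindle axis.
- **Arm:** I swung it with the jaws loosely around the red peg until it met the stop, where force rose to about 10 N with no further motion. I then backed off and lifted clear. The last picture shows the arm pointing at the spindle to within about 1.5°, which is about my reading error.
- **Surroundings:** The final scene picture shows the green disc in its place and the amber vase upright, with the gripper well clear of everything.

The two cameras disagreed by up to 8 mm on my first hand-read spindle point, so I relied on the top view and on feel for the fit. No later check failed.

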